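# Seat the pocket scale in its corner stop and tare it

### The arm

A 6-joint arm with a two-finger parallel gripper is mounted at the origin on the work surface. World frame = base frame: x ahead of the robot, y to its left, z up, the work surface at z = 0. Lengths are in m, angles in rad, forces in N, time in s.
With the tool pointing down it reaches from about 0.225 to 0.725 m from the base axis. Payload 3.1 kg.
Tool frame: the origin (TCP) lies midway between the tips of the shut fingers; the grasp point (between the pads) lies 19 mm behind it; z points along the fingers, y is the line along which they close (so a half turn about z gives the same grasp; the last joint's range is limited). The gripper opens to 85 mm and grips with 20 to 120 N. Pads are 22 mm wide; open, the fingers measure 114 mm over their backs; the gripper's body (76 mm by 85 mm) begins 54 mm behind the grasp point. The pads swing forward as they close: fully open they stand 13 mm farther back than shut.
Start: joints at [-1.267, 0.048, 0.099, 1.622, 0, 1.443], TCP at [0.22, -0.477, 0.231] pointing down, gripper open.
Joint ranges: [-2.91, 2.91], [-0.99, 1.94], [-1.21, 1.42], [-2.12, 2.29], [-1.49, 1.47], [-3.14, 3.14]. Speed limits (rad/s): [2.79, 2.79, 3.14, 3.14, 3.14, 3.14].

### API

Orientations are given as a unit quaternion [w, x, y, z].
In Python, from cell import observe, capture, close_job gives the robot as it stands.
- The arm moves only by the tool play_rows, never from a script. Its argument "rows" is text: rows parted by semicolons, each of 6 numbers parted by spaces: the shift along the tool's x, y, z in mm, then the turn, a rotation vector about the tool's x, y, z in rad. In form: tx ty tz wx wy wz; .... A call has 1 to 20 rows; each row is the pose to reach, as a shift and turn from the pose commanded when the call began, along the tool's axes at that moment; what a row does not reach only later rows make up. A row lasts 1/10 s, in which the tool goes at most 50 mm and 8.59 degrees, less where a joint would pass 70% of its speed; a pose out of reach is approached as far as the arm can. A call with a gripper value outside its range is refused whole. "claw" is the closure in counts, from 0 (fully open) to 255 (shut), set as the call begins (left out, the last holds). The fingers move at their own pace and stop on an object; "grip_force" is the grip in N (left out, the last holds). Time passes only in rows, so rows that repeat a pose let the fingers close. It gives the time, the measured TCP pose, the force, the opening and the grip force at its end, in the units of the state.
- observe(): the state, without advancing time (a new reading comes with each control period).
- capture(name): name is "side" or "top"; returns a dict with "pixels" (384x512x3 uint8, red, green, blue), "fx", "fy", "cx", "cy" (pixels), "dist" ([k1, k2, p1, p2, k3] as OpenCV has them; the pictures are not rectified), "T" (4x4, takes a point from camera to world coordinates). Camera axes: x right, y up, looking along -z (the intrinsics and any distortion apply to the point x, -y, -z); pixel columns grow to the right and rows downward; lengths in m; the calibration is good to about 2 mm. A picture is of the moment at which its call begins. There is no depth.
- close_job(): hands the job in; it is judged then, once.
The state is a dict: "clock": time; "qpos": joint angles; "qvel": joint speeds; "joint_efforts": joint torques, N m; "tool_pos": TCP position; "ee_rot": TCP orientation; "contact_force": force on the tool from outside, world axes, zero at the start; "ft_torque": the same for the moment, N m; "grip_width": opening from 0.0 (shut) to 1.0 (fully open); "finger_force": force on a finger pad.
Only numpy, scipy, OpenCV 4.12 (cv2) and the standard library are available. Lean on these libraries where they do the work, as an engineer would, in place of code of your own. Each camera call takes 0.05 s, during which the arm holds its last target. There are 200 camera calls.

### The job

Push the black pocket scale along the bench, with its red weighing dish riding along on the pan, until it sits flush against both arms of the blue metal corner stop. Then press its yellow tare button fully down and let it spring back up. Only push and press: do not lift or tip the scale, do not touch the dish or let it slide off the middle of the pan, and leave everything else where it stands.

Things in the scene. Friction and masses are not known exactly. Their poses are not given: they have to be found in the camera images.
- scale: Loose black pocket scale, 92 (x) by 130 (y) by 20 mm high, about 0.28 kg (varies). Origin: centre of its underside; z up. Steel pan 76 mm square, top at 22 mm, centred at y = -22 mm. Its +y end is the panel: green display, yellow button at x = -26, y = +45 mm. Starts clear of the stop, turned up to 0.3 rad from it. Seated: its +x side touches the long arm, its -y (pan) end the short arm.
- stop: L-shaped blue metal corner stop fixed to the bench; place and yaw vary. Origin: inside corner, at bench height. Long arm: inner face x = 0, from y = -12 to +200 mm. Short arm: inner face y = 0, from x = 0 to -150 mm. Both 12 mm thick, 18 mm high. The seated scale lies parallel to these axes, its origin at x = -46, y = +65 mm in this frame.
- tare_top (a point): Centre of the top of the yellow tare button (20 mm across), 27 mm above the bench when released, 7 mm above the panel.
- tare (a joint): Travel of the tare button, in m: 0 released, 0.004 fully down; pressed straight down against a spring of 1.4 N at the start and about 4.2 N fully down; springs back.
- dish: Loose red plastic weighing dish, a round bowl 54 mm across and 18 mm high, 30 g, standing near the middle of the scale's pan. Origin: centre of its underside. It rides along by friction alone.
- weight: Loose brass calibration weight with a knob, 26 mm across, 37 mm high, 100 g, in front of the short arm's free end. Origin: centre of its underside. To be left alone.
- canister: Loose black film canister with a grey cap, 34 mm across, 52 mm high, behind the short arm (stop's -y side). Origin: centre of its underside. To be left alone.
- thermometer: Loose white digital thermometer lying flat, 26 by 100 mm, 18 mm high, with a steel stem 90 mm long towards its +y; behind the long arm (stop's +x side). Origin: centre of the underside of the white case. To be left alone.
- beaker: Loose glass beaker, 80 mm across, 95 mm high, on the left. Origin: centre of its underside. To be left alone.
- flask: Loose clear conical flask, 84 mm across, 120 mm high, on the right. Origin: centre of its underside. To be left alone.
- amber: Loose amber bottle, 64 mm across, 150 mm high, on the right. Origin: centre of its underside. To be left alone.
- clamp: Loose black spring clamp lying flat, about 110 mm long (x), 45 mm wide, 22 mm high, on the left. Origin: on its underside near its middle. To be left alone.
- pan_mid (a point): Centre of the top of the scale's steel pan.
Mind the look-alikes: they are no part of the job. What is shaped like the scale but pink or turquoise is not meant.

How it is judged:
By the outcome, as a careful person would: the job done as asked, in the order asked, and still so for the second after the job is handed in, with the robot touching nothing.
It also fails if it takes over 54 s, if anything falls off the work surface, if the arm or the gripper's body presses on something with over 40 N, if the wrist force passes 120 N, or if a joint passes its speed limit or range.

## Working session

There is one attempt and no reset: what is moved stays moved. The work goes in short steps, Python scripts to look and compute and a tool call to move; the robot and the scene stay as the last step left them, time stands still between calls to the robot, and variables do not carry over. Pictures are saved under pics/ and viewed, at most 10 in all, crops included, and the job is handed in when it is done.

Besides the shell and the picture viewer there is one more tool, called after "Call:" as name(argument=value, ...), one argument or row to a line, values as JSON. play_rows: Moves the arm, as the interface text tells. Its arguments: {"type":"object","properties":{"rows":{"type":"string"},"claw":{"type":"number"},"grip_force":{"type":"number"}},"required":["rows"]}

```bash
mkdir -p pics; ls
python3 - <<'E'
from cell import observe,capture
import cv2,numpy as np,pickle
d={}
for n in("top","side"):
    c=capture(n);d[n]=c
    cv2.imwrite(f"pics/{n}0.png",cv2.resize(c["pixels"][:,:,::-1],None,fx=1.5,fy=1.5,interpolation=cv2.INTER_CUBIC))
    print(n,c["fx"],c["cx"],c["cy"],c["dist"],np.round(c["T"],3).tolist())
pickle.dump(d,open("c0.pkl","wb"))
s=observe();print(s["clock"],s["tool_pos"],s["ee_rot"],s["contact_force"])
E
```

```text
pics
top 423.75695383510714 256.09081192162614 187.4041663801935 [-0.08677977  0.          0.          0.          0.        ] [[0.016, 0.994, -0.11, 0.428], [-1.0, 0.017, 0.005, -0.021], [0.007, 0.11, 0.994, 1.158], [0.0, 0.0, 0.0, 1.0]]
side 350.4009254953446 253.74840093457047 195.12309428355354 [-0.06098263  0.          0.          0.          0.        ] [[0.989, 0.114, -0.098, 0.454], [-0.15, 0.776, -0.613, -0.581], [0.007, 0.62, 0.784, 0.744], [0.0, 0.0, 0.0, 1.0]]
0.1 [ 0.219532   -0.47628119  0.23022195] [-1.08802848e-03  9.76784993e-01  2.14219249e-01 -8.66545144e-05] [-0.72686694 -0.30147713  0.58502053]
```

View pics/top0.png

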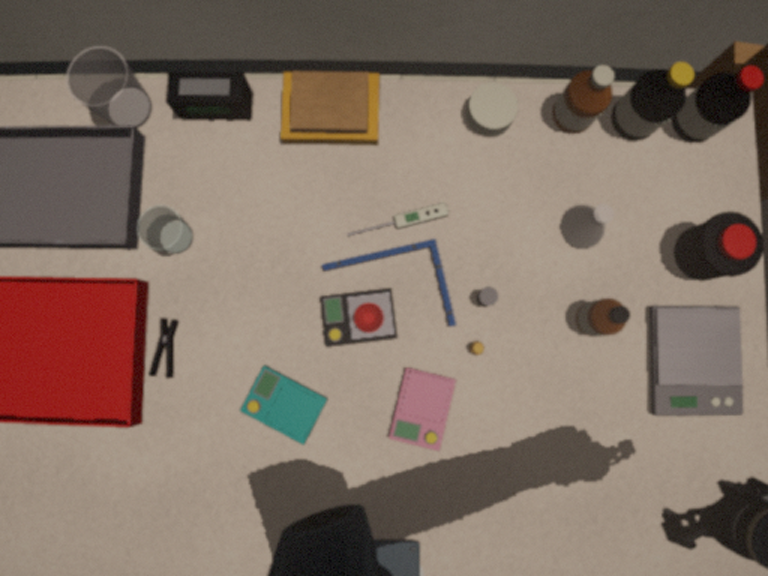

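View pics/side0.png

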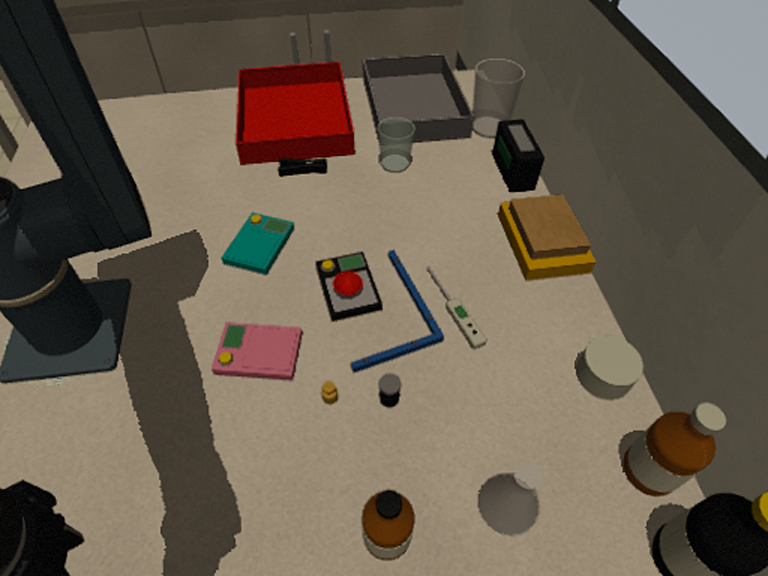

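The top picture shows these candidates:
- Black scale with red dish at (358,317). This one matches the description.
- Turquoise look-alike at (285,405).
- Pink look-alike at (422,408).
- Big grey scale at (697,360).

The blue stop's corner is at (433,243), its long arm end at (323,268) and its short arm end at (451,323). Next I'll check the choice in a close crop.

```bash
cat > h.py <<'E'
import cv2,numpy as np
def proj(c,P):
    P=np.atleast_2d(P).astype(float);T=c["T"];q=(P-T[:3,3])@T[:3,:3]*[1,-1,-1]
    K=np.array([[c["fx"],0,c["cx"]],[0,c["fy"],c["cy"]],[0,0,1.]])
    return cv2.projectPoints(q,np.zeros(3),np.zeros(3),K,np.array(c["dist"],float))[0][:,0]
def back(c,uv,z):
    K=np.array([[c["fx"],0,c["cx"]],[0,c["fy"],c["cy"]],[0,0,1.]])
    n=cv2.undistortPoints(np.array(uv,float).reshape(-1,1,2),K,np.array(c["dist"],float))[:,0]
    T=c["T"];d=np.c_[n[:,0],-n[:,1],-np.ones(len(n))]@T[:3,:3].T;o=T[:3,3]
    return o+d*((z-o[2])/d[:,2])[:,None]
def place(p,L):
    x,y,a=p;L=np.atleast_2d(L).astype(float);R=np.array([[np.cos(a),-np.sin(a)],[np.sin(a),np.cos(a)]])
    return np.c_[L[:,:2]@R.T+[x,y],L[:,2]]
E
python3 - <<'E'
import pickle,cv2
from h import *
d=pickle.load(open("c0.pkl","rb"));c=d["top"];s=d["side"]
cv2.imwrite("pics/crop0.png",cv2.resize(c["pixels"][150:225,205:310,::-1],None,fx=7,fy=7,interpolation=cv2.INTER_CUBIC))
f=lambda u:np.array(u)/1.5
print(back(c,f([[433,243],[323,268],[451,323]]),.018),back(c,f([[368,317]]),.03),back(c,f([[335,335]]),.027))
print("side",back(s,f([[437,333],[391,253],[353,366]]),.018),back(s,f([[328,267]]),.027))
hsv=cv2.cvtColor(c["pixels"],cv2.COLOR_RGB2HSV)
for uv in [(251,172),(220,218),(223,223),(245,212),(222,205),(240,225),(200,150),(216,204)]: print(uv,c["pixels"][uv[1],uv[0]],hsv[uv[1],uv[0]])
E
```

```text
[[ 0.62631693 -0.11498322  0.018     ]
 [ 0.57703866  0.08376626  0.018     ]
 [ 0.48142597 -0.14847761  0.018     ]] [[4.89147108e-01 4.47851368e-04 3.00000000e-02]] [[0.45634789 0.05847696 0.027     ]]
side [[ 0.62516745 -0.11160898  0.018     ]
 [ 0.57873512  0.07748081  0.018     ]
 [ 0.47953964 -0.15380157  0.018     ]] [[0.45882109 0.05191134 0.027     ]]
(251, 172) [94 89 94] [150  14  94]
(220, 218) [62 58 51] [19 45 62]
(223, 223) [172 151  62] [ 24 163 172]
(245, 212) [165  57  49] [  2 179 165]
(222, 205) [ 86 111  82] [ 56  67 111]
(240, 225) [113 104 101] [  8  27 113]
(200, 150) [169 154 138] [ 15  47 169]
(216, 204) [85 89 76] [39 37 89]
```

View pics/crop0.png

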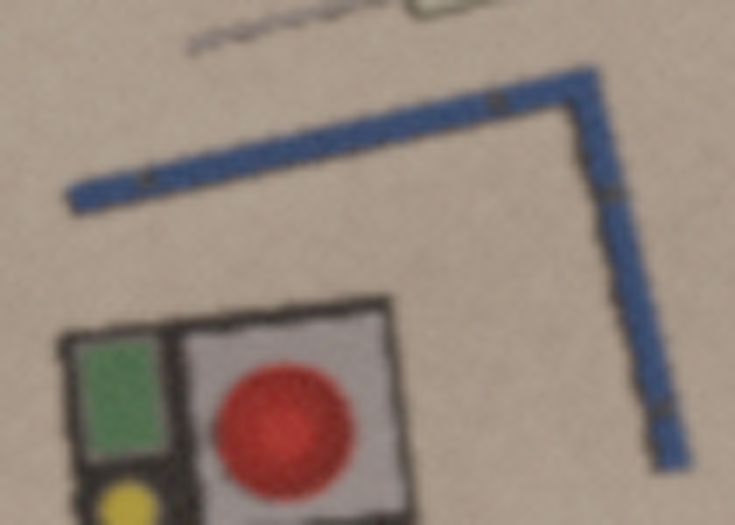

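The crop confirms the black scale: green display at (120,395), yellow button at (128,505), and the red dish on the pan at (285,430). Next is a precise fit using silhouettes in both views.

```bash
cat >> h.py <<'E'
from scipy.optimize import minimize
def box(x0,x1,y0,y1,z1): return [[x,y,z] for x in(x0,x1) for y in(y0,y1) for z in(0,z1)]
SC=[box(-.046,.046,-.065,.065,.020)]
ST=[box(0,.012,-.012,.2,.018),box(-.15,.012,-.012,0,.018)]
def mask(c,kind,g):
    h=cv2.cvtColor(cv2.GaussianBlur(c["pixels"],(3,3),.7),cv2.COLOR_RGB2HSV).astype(int);H,S,V=h[...,0],h[...,1],h[...,2]
    m=((H>100)&(H<130)&(S>90)) if kind=="stop" else ((V<105)|(S>100))&~((H>100)&(H<130)&(S>90))
    m=m.astype(np.uint8);n,l=cv2.connectedComponents(m)
    o=np.zeros_like(m)
    if kind=="stop":
        o=cv2.morphologyEx(m,cv2.MORPH_CLOSE,np.ones((3,3)))
    else:
        u,v=np.round(g).astype(int);cs,_=cv2.findContours(m,cv2.RETR_EXTERNAL,cv2.CHAIN_APPROX_NONE)
        k=max((q for q in cs if cv2.pointPolygonTest(q,(float(u),float(v)),False)>=0),key=cv2.contourArea)
        cv2.drawContours(o,[k],-1,1,-1)
    return o
def rend(c,p,parts,shape,k=4):
    o=np.zeros((shape[0]*k,shape[1]*k),np.uint8)
    for b in parts:
        q=cv2.convexHull(((proj(c,place(p,b))+.5)*k-.5).astype(np.float32))
        cv2.fillPoly(o,[np.round(q*16).astype(np.int32)],1,shift=4)
    return o.reshape(shape[0],k,shape[1],k).mean((1,3))
def fit(cams,kind,p0):
    parts=SC if kind=="scale" else ST
    ms=[mask(c,kind,proj(c,[p0[0],p0[1],.02])[0]) for c in cams]
    f=lambda p:sum(np.abs(rend(c,p,parts,m.shape)-m).sum()/m.sum() for c,m in zip(cams,ms))
    d=np.array([.006,.006,.05])
    r=minimize(f,p0,method="Nelder-Mead",options=dict(initial_simplex=[p0]+[np.array(p0)+d*e for e in np.eye(3)],xatol=1e-4,fatol=1e-4))
    return r.x,r.fun
def dishxy(c,g):
    h=cv2.cvtColor(c["pixels"],cv2.COLOR_RGB2HSV).astype(int);m=(((h[...,0]<8)|(h[...,0]>172))&(h[...,1]>120)).astype(np.uint8)
    n,l,s,ce=cv2.connectedComponentsWithStats(m);i=1+np.argmin(np.hypot(*(ce[1:]-g).T)+1000*(s[1:,4]<30))
    return back(c,ce[i],.022+.012)[0]
def rel(st,p):
    a=st[2];d=np.array(p[:2])-st[:2];R=np.array([[np.cos(a),np.sin(a)],[-np.sin(a),np.cos(a)]])
    return np.r_[R@d,(p[2]-a) if len(p)==3 else 0]
E
python3 - <<'E'
import pickle
from h import *
d=pickle.load(open("c0.pkl","rb"))
for cams in ([d["top"]],[d["side"]],[d["top"],d["side"]]):
    st,e1=fit(cams,"stop",[.61,-.10,.22]);sc,e2=fit(cams,"scale",[.485,.02,.1])
    print(np.round(st,4),e1,np.round(sc,4),e2,"rel mm",np.round(rel(st,sc)*1000,1))
print(dishxy(d["top"],(245,212)),dishxy(d["side"],(232,190)), place(sc,[[0,-.022,0],[-.026,.045,0]]))
np.save("st.npy",st)
for n,z in (("weight",(477,348)),("canister",(486,296))): print(n,back(d["top"],np.array(z)/1.5,.03 if n=="weight" else .05))
E
```

```text
[ 0.6213 -0.109   0.2288] 2.3319767441860466 [0.491 0.02  0.1  ] 4.617239932885906 rel mm [ -97.6  155.2 -128.8]
[ 0.6203 -0.1095  0.2322] 0.5097795163584637 [0.4896 0.02   0.1354] 0.03155006858710562 rel mm [-97.4 156.1 -96.8]
[ 0.62   -0.1091  0.24  ] 2.8544315888716136 [0.4902 0.0198 0.1104] 4.652022283904586 rel mm [ -95.4  156.1 -129.7]
[0.48923588 0.00099047 0.034     ] [0.48833038 0.00535482 0.034     ] [[ 0.4926452  -0.00204143  0.        ]
 [ 0.45942451  0.06168758  0.        ]]
weight [[ 0.43726969 -0.19361723  0.03      ]]
canister [[ 0.52823253 -0.20628726  0.05      ]]
```

```bash
python3 - <<'E'
s=open("h.py").read()
a=s.index("    m=m.astype(np.uint8);n,l");b=s.index("def rend")
s=s[:a]+'''    m=(m&(g>0)).astype(np.uint8)
    n,l,t,_=cv2.connectedComponentsWithStats(m)
    if kind=="stop": return cv2.morphologyEx(m,cv2.MORPH_CLOSE,np.ones((3,3)))
    pts=np.argwhere(np.isin(l,[i for i in range(1,n) if t[i,4]>25]))[:,::-1]
    o=np.zeros_like(m);cv2.fillPoly(o,[cv2.convexHull(pts.astype(np.int32))],1);return o
'''+s[b:]
s=s.replace('mask(c,kind,proj(c,[p0[0],p0[1],.02])[0]) for c in cams','mask(c,kind,cv2.dilate(np.ceil(rend(c,p0,parts,c["pixels"].shape[:2])),np.ones((15,15)) if kind=="stop" else np.ones((9,9)))) for c in cams')
open("h.py","w").write(s)
E
python3 - <<'E'
import pickle
from h import *
d=pickle.load(open("c0.pkl","rb"))
for cams in ([d["top"]],[d["side"]],[d["top"],d["side"]]):
    st,e1=fit(cams,"stop",[.62,-.109,.23]);sc,e2=fit(cams,"scale",[.4896,.02,.135])
    print(np.round(st,4),round(e1,3),np.round(sc,4),round(e2,3),"rel mm",np.round(rel(st,sc)*1000,1))
np.save("st.npy",st)
print(place(sc,[[0,-.022,0],[-.026,.045,0]]))
o=[]
for n in d:
    im=cv2.resize(d[n]["pixels"][:,:,::-1],None,fx=3,fy=3,interpolation=cv2.INTER_CUBIC)
    for p,pa in((st,ST),(sc,SC)):
        for b in pa: cv2.polylines(im,[np.round(cv2.convexHull(((proj(d[n],place(p,b))+.5)*3-.5).astype(np.float32))).astype(int)],True,(0,255,0),1)
    u,v=(proj(d[n],[.53,-.03,0])[0]*3).astype(int);o.append(im[v-200:v+200,u-200:u+200])
cv2.imwrite("pics/fit0.png",np.hstack(o))
E
```

```text
[ 0.6222 -0.1112  0.2407] 2.329 [0.4903 0.0201 0.1296] 0.034 rel mm [ -96.8  159.  -111.1]
[ 0.6232 -0.1077  0.2362] 0.463 [0.4891 0.0196 0.1364] 0.032 rel mm [-100.6  155.1  -99.8]
[ 0.6227 -0.1084  0.2398] 2.798 [0.4897 0.0202 0.1372] 0.067 rel mm [ -98.7  156.5 -102.6]
[[ 0.49269686 -0.00162563  0.        ]
 [ 0.45777688  0.06118835  0.        ]]
```

View pics/fit0.png

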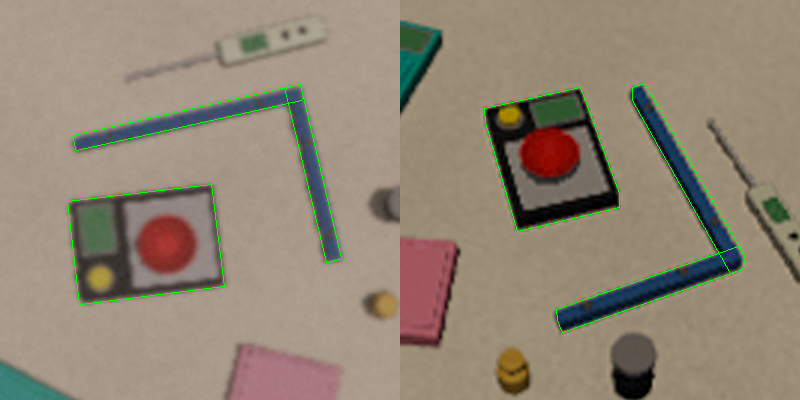

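Both outlines fit well: the scale and the stop are matched in both views. Next I'll compute the approach shifts and the neighbours' clearances.

```bash
cat >> h.py <<'E'
def shift(rx,ry,z,th):  # target TCP in stop frame (mm), z mm, tool-x yaw relative to stop
    from cell import observe
    from scipy.spatial.transform import Rotation as Ro
    st=np.load("st.npy");s=observe();w=np.array(s["ee_rot"]);R=Ro.from_quat(np.r_[w[1:],w[0]])
    t=place(st,[[rx/1e3,ry/1e3,z/1e3]])[0];a=st[2]+th
    G=Ro.from_matrix(np.c_[[np.cos(a),np.sin(a),0],[np.sin(a),-np.cos(a),0],[0,0,-1]])
    print("shift",np.round(R.inv().apply(t-s["tool_pos"])*1000,1),"turn",np.round((R.inv()*G).as_rotvec(),3),"now rel",np.round(rel(st,s["tool_pos"][:2])[:2]*1000,1),"z",round(s["tool_pos"][2]*1000,1),"F",np.round(s["contact_force"],1),"t",round(s["clock"],2))
E
python3 - <<'E'
import pickle
from h import *
d=pickle.load(open("c0.pkl","rb"));c=d["top"];st=np.load("st.npy")
shift(-95,262,100,np.pi/2)
for n,q in dict(turq=[(265,366),(327,402)],pink=[(407,368),(456,378)]).items(): print(n,[np.round(rel(st,p[:2])[:2]*1000) for p in back(c,np.array(q)/1.5,.02)])
E
```

```text
shift [ 476.8 -440.4  131.3] turn [-0.002 -0.002 -1.379] now rel [-479.1 -261.6] z 230.2 F [-0.7 -0.3  0.6] t 0.1
turq [array([-148.,  336.]), array([-234.,  241.])]
pink [array([-207.,   90.]), array([-244.,    9.])]
```

Call:
play_rows(
  rows="30 -28 0 0 0 -0.1;70 -64 0 0 0 -0.2;105 -97 0 0 0 -0.34;140 -129 0 0 0 -0.48;175 -162 0 0 0 -0.62;210 -194 0 0 0 -0.76;245 -226 0 0 0 -0.9;280 -259 0 0 0 -1.04;315 -291 0 0 0 -1.18;350 -323 0 0 0 -1.3;385 -356 0 0 0 -1.379;420 -388 40 0 0 -1.379;450 -416 80 0 0 -1.379;476 -440 110 0 0 -1.379;477 -440 130 0 0 -1.379;477 -440 130 0 0 -1.379;477 -440 130 0 0 -1.379",
  claw=105,
)

```text
clock: 1.8
tool_pos: [0.4677, 0.1222, 0.1006]
ee_rot: [-0.001, 0.617, 0.787, -0.001]
contact_force: [-0.2, -0.3, 1.2]
grip_width: 0.588
finger_force: 0.0
```

Run:
```python
from h import *
from cell import capture,observe
shift(-95,262,5,np.pi/2);print(observe()["grip_width"])
c=capture("side");u,v=proj(c,[.48,.07,.03])[0].astype(int)
cv2.imwrite("pics/s1.png",cv2.resize(c["pixels"][v-70:v+60,u-80:u+80,::-1],None,fx=4.5,fy=4.5,interpolation=cv2.INTER_CUBIC))
```

```text
shift [ 1.2  1.2 95.6] turn [-0.003  0.     0.001] now rel [-95.9 260.8] z 100.6 F [-0.2 -0.3  1.2] t 1.8
0.588271543138981
```

View pics/s1.png

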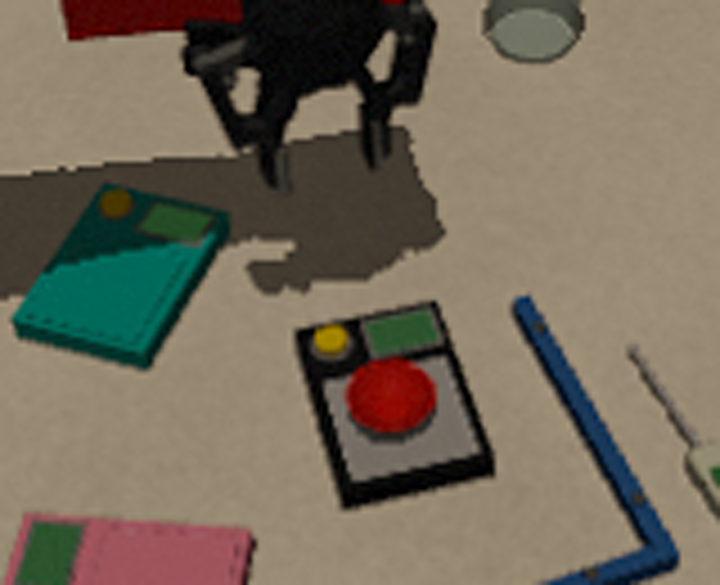

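The picture shows the spread fingers with tips at (275,185) and (375,165). They are behind the scale's panel end, clear of the turquoise look-alike. I'll descend and start the push.

Call:
play_rows(
  rows="1 1 30 0 0 0;1 1 60 0 0 0;1 1 85 0 0 0;1 1 97 0 0 0;1 1 97 0 0 0;-8 1 97 0 0 0;-14 1 97 0 0 0;-18 1 97 0 0 0;-21 1 97 0 0 0;-24 1 97 0 0 0;-27 1 97 0 0 0;-30 1 97 0 0 0;-33 1 97 0 0 0;-36 1 97 0 0 0;-39 1 97 0 0 0;-42 1 97 0 0 0;-45 1 97 0 0 0;-48 1 97 0 0 0;-50 1 97 0 0 0;-50 1 97 0 0 0",
)

```text
clock: 3.85
tool_pos: [0.4814, 0.0744, 0.0044]
ee_rot: [-0.0, 0.617, 0.787, 0.0]
contact_force: [-2.0, 2.8, 3.2]
grip_width: 0.589
finger_force: 2.1
```

```bash
cat > look.py <<'E'
import sys
from h import *
from cell import capture
st=np.load("st.npy");a=[float(v) for v in sys.argv[2:5]];g=np.r_[place(st,[[a[0]/1e3,a[1]/1e3,0]])[0][:2],st[2]+a[2]]
o=[]
for n in("top","side"):
    c=capture(n);sc,e=fit([c],"scale",g);p=rel(st,sc)
    dg=proj(c,place(g,[[0,-.022,.034]]))[0];D=dishxy(c,dg);print(n,"scale rel",np.round(p*1000,1),"err",round(e,3),"dish on pan",np.round(rel(sc,D[:2])[:2]*1000-[0,-22],1))
    u,v=(proj(c,place(st,[[-.07,.09,0]]))[0]).astype(int)
    im=cv2.resize(c["pixels"][max(v-60,0):v+60,u-60:u+60,::-1],(400,400),interpolation=cv2.INTER_CUBIC);o.append(im)
cv2.imwrite(sys.argv[1],np.hstack(o))
E
python3 -c "
from h import *
shift(-95,141,3,np.pi/2)"
python3 look.py pics/p1.png -95 135 0
```

```text
shift [-70.2  -1.1   1.3] turn [-0.    -0.001  0.   ] now rel [-93.9 211.2] z 4.4 F [-2.   2.8  3.2] t 3.85
top scale rel [-90.1 144.2 -31.3] err 0.198 dish on pan [-4.4 -6.3]
side scale rel [-95.1 136.6  29.2] err 0.213 dish on pan [-0.9  5.9]
```

View pics/p1.png

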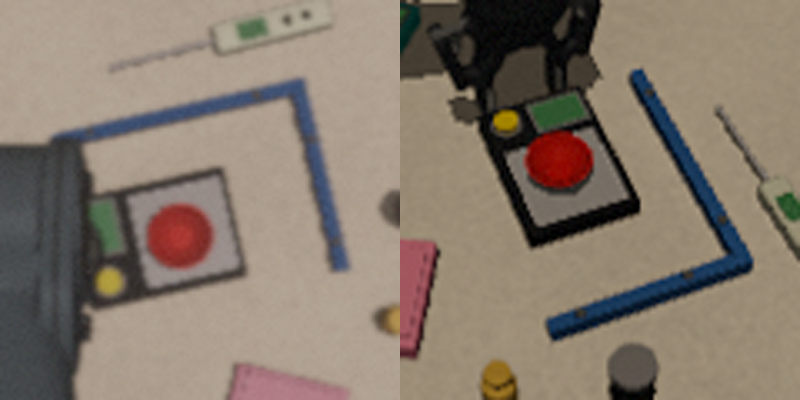

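The scale is now nearly square to the stop, the dish is centred, and both fingers are behind the panel end. I'll keep pushing.

Call:
play_rows(
  rows="-1 0 0 0 0 0;-3 0 0 0 0 0;-6 0 0 0 0 0;-9.5 0 0 0 0 0;-13 0 0 0 0 0;-16.5 0 0 0 0 0;-20 0 0 0 0 0;-23.5 0 0 0 0 0;-27 0 0 0 0 0;-30.5 0 0 0 0 0;-34 0 0 0 0 0;-37.5 0 0 0 0 0;-41 0 0 0 0 0;-44.5 0 0 0 0 0;-48 0 0 0 0 0;-51.5 0 0 0 0 0;-55 0 0 0 0 0;-58 0 0 0 0 0;-60 0 0 0 0 0;-61 0 0 0 0 0",
)

```text
clock: 5.95
tool_pos: [0.4962, 0.0147, 0.0043]
ee_rot: [-0.0, 0.617, 0.787, 0.0]
contact_force: [-0.9, 3.7, 2.4]
grip_width: 0.587
finger_force: 2.0
```

Call:
play_rows(
  rows="-1 0 0 0 0 0;-2 0 0 0 0 0;-3 0 0 0 0 0;-4 0 0 0 0 0;-5 0 0 0 0 0;-6 0 0 0 0 0",
)

```text
clock: 6.55
tool_pos: [0.4976, 0.009, 0.0043]
ee_rot: [-0.0, 0.617, 0.787, -0.0]
contact_force: [-0.8, 3.4, 3.2]
grip_width: 0.588
finger_force: 2.0
```

```bash
python3 -c "
from h import *
shift(-95,141,3,np.pi/2)"
python3 look.py pics/p2.png -96 68 0
```

```text
shift [-2.8 -1.3  1.3] turn [-0. -0.  0.] now rel [-93.7 143.8] z 4.3 F [-0.8  3.4  3.2] t 6.55
top scale rel [-92.5  72.6 -22.2] err 0.333 dish on pan [-2.1 -1.8]
side scale rel [-93.9  56.6  93.8] err 0.271 dish on pan [-1.7 17.8]
```

Call:
play_rows(
  rows="-1 0 0 0 0 0;-2 0 0 0 0 0;-3 0 0 0 0 0;-3 0 0 0 0 0",
)

```text
clock: 7.05
tool_pos: [0.4982, 0.0065, 0.0043]
ee_rot: [-0.0, 0.617, 0.787, 0.0]
contact_force: [-1.4, 4.7, 2.2]
grip_width: 0.59
finger_force: 2.5
```

Call:
play_rows(
  rows="-0.5 0 0 0 0 0;-1 0 0 0 0 0;-1.5 0 0 0 0 0;-1.5 0 0 0 0 0",
)

```text
clock: 7.45
tool_pos: [0.4981, 0.0064, 0.0043]
ee_rot: [-0.002, 0.617, 0.787, 0.001]
contact_force: [-1.7, 8.4, 3.6]
grip_width: 0.584
finger_force: 4.2
```

Call:
play_rows(
  rows="4 0 0 0 0 0;12 0 0 0 0 0;20 0 -10 0 0 0;22 0 -45 0 0 0;20 -10 -70 0 0 -0.1;0 -25 -72 0 0 -0.25;-15 -45 -72 0 0 -0.4;-35 -60 -72 0 0 -0.55;-55 -70 -72 0 0 -0.7;-70 -74 -72 0 0 -0.85;-76 -76 -72 0 0 -1;-76 -76 -72 0 0 -1.14;-76 -76 -72 0 0 -1.28;-76 -76 -72 0 0 -1.42;-76 -76 -72 0 0 -1.571;-76 -76 -72 0 0 -1.571;-76 -76 -72 0 0 -1.571",
)

```text
clock: 9.15
tool_pos: [0.443, -0.0873, 0.0768]
ee_rot: [0.0, -0.118, 0.993, -0.0]
contact_force: [0.0, -0.2, -0.3]
grip_width: 0.589
finger_force: 0.0
```

```bash
python3 -c "
from h import *
shift(-170,65,4,np.pi)"
python3 look.py pics/p3.png -96 66 0
```

```text
shift [ 0.5  1.8 72.8] turn [-0.001  0.    -0.003] now rel [-169.6   63.2] z 76.8 F [ 0.  -0.2 -0.3] t 9.15
top scale rel [-103.2   65.1   52.4] err 0.307 dish on pan [15.6 13.8]
side scale rel [-105.    56.5  102. ] err 0.289 dish on pan [ 8.8 14.5]
```

View pics/p3.png

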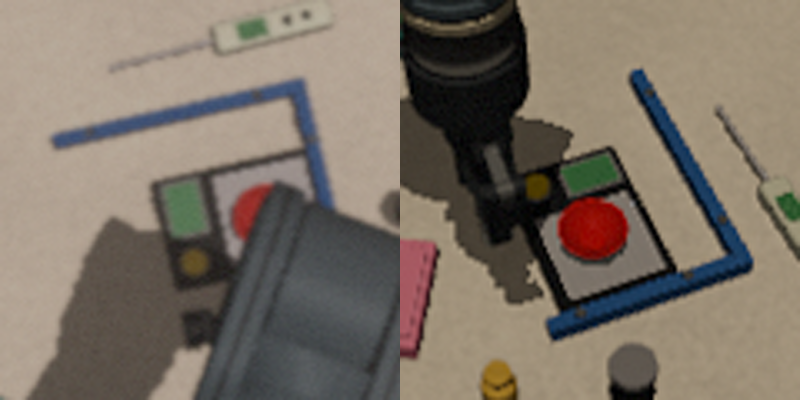

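The picture shows the scale flush against the short arm in the side view, with the dish centred and the pink look-alike clear. I'll descend and push toward the long arm.

Call:
play_rows(
  rows="0 2 30 0 0 0;0 2 55 0 0 0;0 2 70 0 0 0;0 2 72.5 0 0 0;-5 2 72.5 0 0 0;-9 2 72.5 0 0 0;-12 2 72.5 0 0 0;-15 2 72.5 0 0 0;-18 2 72.5 0 0 0;-21 2 72.5 0 0 0;-24 2 72.5 0 0 0;-27 2 72.5 0 0 0;-30 2 72.5 0 0 0;-33 2 72.5 0 0 0;-36 2 72.5 0 0 0;-39 2 72.5 0 0 0;-42 2 72.5 0 0 0;-45 2 72.5 0 0 0;-48 2 72.5 0 0 0;-50 2 72.5 0 0 0",
)

```text
clock: 11.25
tool_pos: [0.489, -0.0739, 0.0038]
ee_rot: [-0.002, -0.12, 0.993, -0.0]
contact_force: [-4.6, -0.5, 5.9]
grip_width: 0.593
finger_force: 3.2
```

Call:
play_rows(
  rows="-2 0 0 0 0 0;-4 0 0 0 0 0;-6 0 0 0 0 0;-8 0 0 0 0 0;-9.5 0 0 0 0 0;-11 0 0 0 0 0;-12 0 0 0 0 0;-12 0 0 0 0 0",
)

```text
clock: 12.05
tool_pos: [0.5007, -0.071, 0.0038]
ee_rot: [-0.002, -0.12, 0.993, -0.0]
contact_force: [-4.8, -1.2, 4.3]
grip_width: 0.589
finger_force: 2.7
```

Call:
play_rows(
  rows="-1 0 0 0 0 0;-2 0 0 0 0 0;-3 0 0 0 0 0;-3 0 0 0 0 0",
)

```text
clock: 12.45
tool_pos: [0.5036, -0.0703, 0.0038]
ee_rot: [-0.002, -0.12, 0.993, -0.0]
contact_force: [-4.9, -1.5, 3.7]
grip_width: 0.591
finger_force: 2.6
```

```bash
python3 -c "
from h import *
shift(-103,65,4,np.pi)"
```

```text
shift [-3.7 -0.4 -0.2] turn [-0.    -0.005 -0.   ] now rel [-106.7   65.4] z 3.8 F [-4.9 -1.5  3.7] t 12.45
```

Call:
play_rows(
  rows="-1 0 0 0 0 0;-2 0 0 0 0 0;-3 0 0 0 0 0;-3 0 0 0 0 0",
)

```text
clock: 12.85
tool_pos: [0.506, -0.0696, 0.0037]
ee_rot: [-0.003, -0.12, 0.993, -0.0]
contact_force: [-6.3, -1.5, 5.0]
grip_width: 0.588
finger_force: 3.2
```

Call:
play_rows(
  rows="-0.7 0 0 0 0 0;-1.5 0 0 0 0 0;-1.5 0 0 0 0 0",
)

```text
clock: 13.15
tool_pos: [0.506, -0.0696, 0.0037]
ee_rot: [-0.004, -0.119, 0.993, -0.001]
contact_force: [-9.5, -2.5, 8.0]
grip_width: 0.589
finger_force: 5.0
```

Call:
play_rows(
  rows="-0.7 0 0 0 0 0;-1 0 0 0 0 0;-1 0 0 0 0 0",
)

```text
clock: 13.45
tool_pos: [0.506, -0.0696, 0.0037]
ee_rot: [-0.005, -0.119, 0.993, -0.001]
contact_force: [-12.2, -2.9, 9.6]
grip_width: 0.589
finger_force: 6.2
```

Call:
play_rows(
  rows="4 0 0 0 0 0;10 0 0 0 0 0;20 0 0 0 0 0;28 0 -20 0 0 0;30 0 -60 0 0 0;30 0 -100 0 0 0;50 60 -130 0 0 0;90 100 -130 0 0 0;120 140 -130 0 0 0;120 170 -130 0 0 0;120 170 -130 0 0 0;120 170 -130 0 0 0",
  claw=255,
)

```text
clock: 14.65
tool_pos: [0.3537, 0.0687, 0.1339]
ee_rot: [0.001, -0.121, 0.993, -0.0]
contact_force: [-0.1, -0.2, 0.4]
grip_width: 0.004
finger_force: 0.0
```

```bash
python3 look.py pics/p4.png -46 65 0; python3 -c "
from h import *
shift(-72,110,40,np.pi)"
```

```text
top scale rel [-45.   65.4  -8.4] err 0.175 dish on pan [-5.4  2.7]
side scale rel [-50.   53.3   1.9] err 0.152 dish on pan [-0.7 18.5]
shift [-146.8 -124.5   94. ] turn [-0.001  0.001 -0.   ] now rel [-218.9  234.6] z 133.8 F [-0.2  0.3 -0. ] t 14.75
```

View pics/p4.png

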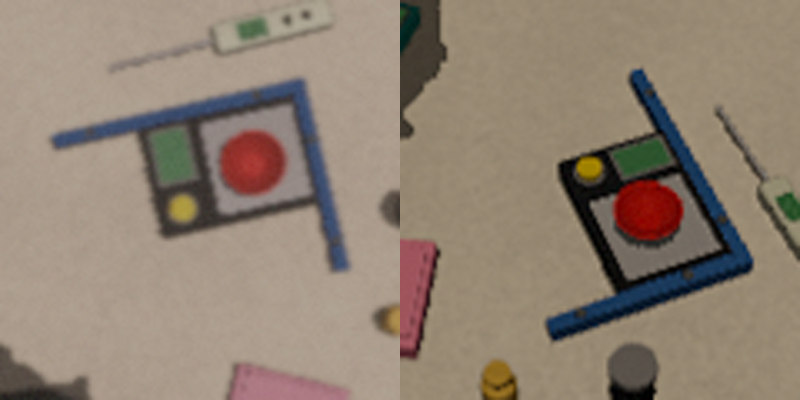

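The scale sits in the corner in both views, with the dish near mid-pan and the button at (182,208) in the left panel. To be sure it is flush, I'll give one gentle second nudge toward the short arm.

Call:
play_rows(
  rows="-20 -5 0 0 0 0.13;-50 -15 0 0 0 0.27;-85 -25 0 0 0 0.41;-115 -35 0 0 0 0.55;-140 -45 0 0 0 0.69;-160 -55 0 0 0 0.83;-169 -65 0 0 0 0.97;-169 -70 20 0 0 1.11;-169 -72 40 0 0 1.25;-169 -72 60 0 0 1.4;-169 -72 80 0 0 1.571;-169 -72 100 0 0 1.571;-169 -72 120 0 0 1.571;-169 -72 129 0 0 1.571;-169 -72 129 0 0 1.571;-169 -75 129 0 0 1.571;-169 -79 129 0 0 1.571;-169 -83 129 0 0 1.571;-169 -86 129 0 0 1.571;-169 -88 129 0 0 1.571",
  claw=150,
)

```text
clock: 16.75
tool_pos: [0.5395, 0.0224, 0.0055]
ee_rot: [0.001, 0.617, 0.787, 0.0]
contact_force: [-0.0, -0.1, 0.4]
grip_width: 0.408
finger_force: 0.0
```

Call:
play_rows(
  rows="-1 0 0 0 0 0;-2 0 0 0 0 0;-3 0 0 0 0 0;-4 0 0 0 0 0;-4 0 0 0 0 0",
)

```text
clock: 17.25
tool_pos: [0.5399, 0.0189, 0.0047]
ee_rot: [-0.0, 0.617, 0.787, -0.0]
contact_force: [0.2, 0.1, -0.3]
grip_width: 0.415
finger_force: 0.0
```

```bash
python3 -c "
from h import *
shift(-50,141,4,np.pi/2)"
```

```text
shift [-2.3  0.3  0.7] turn [-0. -0.  0.] now rel [-50.3 143.3] z 4.7 F [ 0.2  0.1 -0.3] t 17.25
```

Call:
play_rows(
  rows="-0.7 0 0 0 0 0;-1.4 0 0 0 0 0;-2 0 0 0 0 0;-2 0 0 0 0 0",
)

```text
clock: 17.65
tool_pos: [0.5404, 0.0169, 0.0048]
ee_rot: [-0.0, 0.617, 0.787, 0.0]
contact_force: [-0.1, 0.6, 0.1]
grip_width: 0.411
finger_force: 0.0
```

Call:
play_rows(
  rows="-0.5 0 0 0 0 0;-1 0 0 0 0 0;-1.5 0 0 0 0 0;-1.5 0 0 0 0 0",
)

```text
clock: 18.05
tool_pos: [0.5404, 0.0168, 0.0048]
ee_rot: [-0.001, 0.617, 0.787, 0.001]
contact_force: [-1.0, 4.6, 1.8]
grip_width: 0.416
finger_force: 2.6
```

```bash
python3 -c "
from h import *
shift(-72,110,60,np.pi/2)"
```

```text
shift [-31.  -21.8 -55.3] turn [ 0.    -0.003  0.001] now rel [-50.2 141.2] z 4.8 F [-1.   4.6  1.8] t 18.05
```

Call:
play_rows(
  rows="3 0 0 0 0 0;12 0 0 0 0 0;20 0 -10 0 0 0;20 0 -45 0 0 0;5 -10 -65 0 0 0;-15 -18 -65 0 0 0;-31 -22 -60 0 0 0;-31 -22 -50 0 0 0;-31 -22 -40 0 0 0;-31 -22 -33 0 0 0;-31 -22 -28 0 0 0;-31 -22 -26 0 0 0;-31 -22 -26 0 0 0;-31 -22 -26 0 0 0",
  claw=255,
)

```text
clock: 19.45
tool_pos: [0.527, -0.0197, 0.031]
ee_rot: [0.0, 0.617, 0.787, 0.0]
contact_force: [-0.6, 0.0, -0.8]
grip_width: 0.001
finger_force: 0.0
```

```bash
python3 -c "
from h import *
shift(-72,110,23,np.pi/2)
from cell import capture
c=capture('side');u,v=proj(c,place(np.load('st.npy'),[[-.07,.11,.02]]))[0].astype(int)
cv2.imwrite('pics/b.png',cv2.resize(c['pixels'][v-35:v+35,u-40:u+40,::-1],None,fx=8,fy=8,interpolation=cv2.INTER_CUBIC))"
```

```text
shift [ 1.  -0.1  8. ] turn [0. 0. 0.] now rel [-71.9 109. ] z 31.0 F [-0.6  0.  -0.8] t 19.45
```

View pics/b.png

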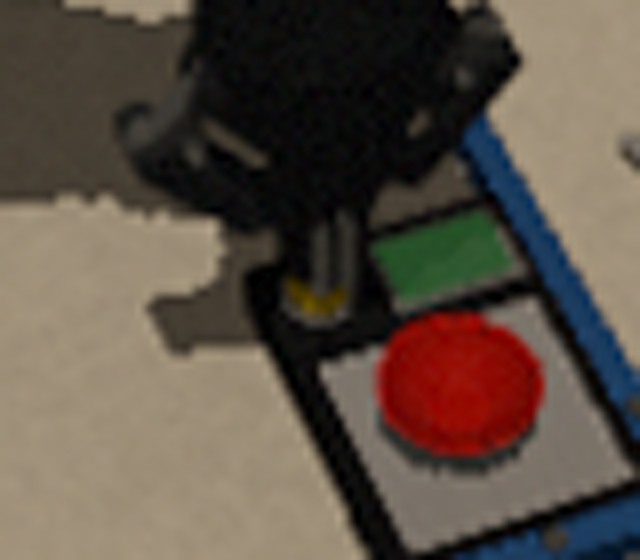

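The shut fingertips stand over the yellow button at (318,295), clear of the dish. I'll press it now.

Call:
play_rows(
  rows="1 0 2 0 0 0;1 0 4 0 0 0;1 0 5 0 0 0;1 0 6 0 0 0;1 0 7 0 0 0;1 0 7 0 0 0",
)

```text
clock: 20.1
tool_pos: [0.5269, -0.0188, 0.0242]
ee_rot: [0.0, 0.617, 0.787, 0.0]
contact_force: [-0.9, 1.1, 3.0]
grip_width: 0.002
finger_force: 1.7
```

Call:
play_rows(
  rows="0 0 0.5 0 0 0;0 0 1 0 0 0;0 0 1.5 0 0 0;0 0 1.5 0 0 0;0 0 1.5 0 0 0",
)

```text
clock: 20.6
tool_pos: [0.5268, -0.0188, 0.023]
ee_rot: [0.0, 0.617, 0.787, 0.0]
contact_force: [-0.6, 1.0, 6.5]
grip_width: 0.0
finger_force: 3.0
```

Call:
play_rows(
  rows="0 0 0.5 0 0 0;0 0 1 0 0 0;0 0 1 0 0 0;0 0 1 0 0 0",
)

```text
clock: 21.0
tool_pos: [0.5269, -0.0189, 0.023]
ee_rot: [0.0, 0.617, 0.787, 0.0]
contact_force: [-2.4, 1.0, 10.1]
grip_width: 0.003
finger_force: 5.0
```

Call:
play_rows(
  rows="0 0 -1 0 0 0;0 0 -3 0 0 0;0 0 -6 0 0 0;0 0 -12 0 0 0;0 0 -30 0 0 0;0 0 -60 0 0 0;0 0 -100 0 0 0;20 -40 -130 0 0 0;60 -80 -130 0 0 0;100 -120 -130 0 0 0;110 -160 -130 0 0 0;110 -190 -130 0 0 0;110 -190 -130 0 0 0;110 -190 -130 0 0 0",
)

```text
clock: 22.4
tool_pos: [0.3157, 0.0427, 0.1512]
ee_rot: [0.001, 0.617, 0.787, 0.0]
contact_force: [0.4, -0.8, 0.4]
grip_width: 0.001
finger_force: 0.0
```

```bash
python3 look.py pics/p5.png -46 65 0
```

```text
top scale rel [-46.   63.7  16.5] err 0.173 dish on pan [-4.9  4.5]
side scale rel [-49.7  54.5  -7.1] err 0.155 dish on pan [-1.  17.4]
```

View pics/p5.png

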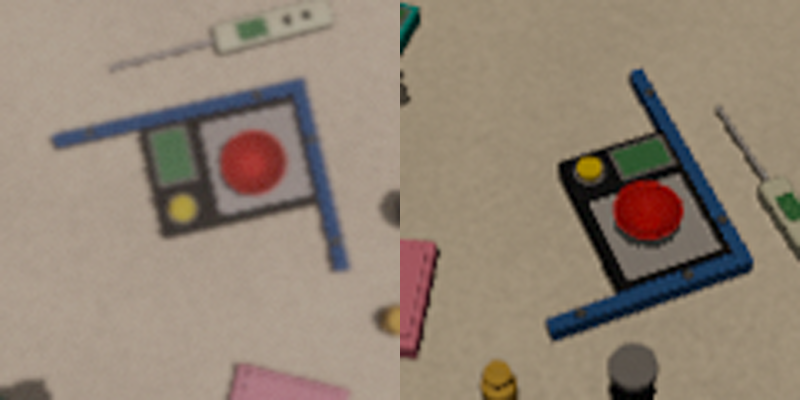

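The picture shows the scale seated in the corner, the dish on mid-pan, the button up and everything else in place.

```bash
python3 -c "
from cell import close_job
print(close_job())"
```

```text
the job is handed in; nothing more can be done
None
```

The black scale is flush against both arms of the corner stop with its dish still near mid-pan; the tare button was pressed to its stop and came back up, and the job is handed in at about 22.5 s (no verdict was returned).

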